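# Turn the desk carousel until the orange jar faces front

## Task

Spin the jar carousel on the control desk with a fingertip, pushing it gently round by its rim or rim pegs, until the orange jar and its orange stripe stand in line with the white arrow on the front of the carousel's foot, then take the hand away. Do not touch, lift or upset any jar, do not pinch or press the carousel hard, and leave everything else on the desk where it is.

Things in the scene. Friction and masses are not known exactly. Their poses are not given: they have to be found in the camera images.
- carousel_base: fixed black foot of the desk carousel, flat on the white desk (it never moves during the job). Origin on the turning axis at desk height; z up. Its -x axis is the FRONT: a flat black tongue, 60 mm wide and 10 mm high, sticks out there from under the deck to 235 mm from the axis and bears a white arrow pointing at the deck.
- carousel (a joint): how far the carousel deck has been turned since the start, rad (0 at the start), growing anticlockwise seen from above. It can turn several turns either way. About 0.07 N m of friction stops it where it is left. At the start the orange mark is at least 50 degrees away from the arrow, on either side or at the back.
- deck_top (a point): centre of the carousel deck's upper face, 40 mm above the desk, on the turning axis; turns with the deck. The deck is a grey disc, 304 mm diameter, 12 mm thick, with an aluminium knob 44 mm wide and 30 mm high at its centre.
- rim_peg (a point): top centre of one of eight upright yellow pegs fixed on the deck's rim: 14 mm diameter, 32 mm tall (tops 72 mm above the desk), centres 143 mm from the axis, one every 45 degrees, the nearest two 22.5 degrees either side of the orange mark. This one is 22.5 degrees anticlockwise of the mark. A fingertip set down between pegs can push one along the rim circle with about 1 N.
- orange_mark (a point): middle of the orange stripe (42 mm long, 14 mm wide, radial) painted on the deck in front of the orange jar, 128 mm from the axis, on the deck's upper face; its axes turn with the deck.
- jar_orange: closed screw-top jar, 54 mm diameter, 55 mm tall, with lid in orange, standing loose in a ring seat (8 mm high) on the carousel deck, its axis 68 mm from the carousel's axis; origin at the centre of its underside, about 40 mm above the desk. Not to be touched or lifted. This one also has an orange label, and is the one that must face front.
- jar_blue: closed screw-top jar, 54 mm diameter, 55 mm tall, with lid in blue, standing loose in a ring seat (8 mm high) on the carousel deck, its axis 68 mm from the carousel's axis; origin at the centre of its underside, about 40 mm above the desk. Not to be touched or lifted.
- jar_white: closed screw-top jar, 54 mm diameter, 55 mm tall, with lid in white, standing loose in a ring seat (8 mm high) on the carousel deck, its axis 68 mm from the carousel's axis; origin at the centre of its underside, about 40 mm above the desk. Not to be touched or lifted.
- jar_green: closed screw-top jar, 54 mm diameter, 55 mm tall, with lid in green, standing loose in a ring seat (8 mm high) on the carousel deck, its axis 68 mm from the carousel's axis; origin at the centre of its underside, about 40 mm above the desk. Not to be touched or lifted.
- pen_cup: mint-green pen cup with pens, 76 mm diameter, 150 mm tall with the pens, loose, on the robot's left; origin under its centre. Bystander.
- mug: blue mug, 80 mm diameter, 90 mm tall, loose, on the robot's right; origin under its centre. Bystander.
- stapler: blue and black stapler, 130 x 34 x 38 mm, long along its x, loose, on the robot's right; origin under its centre. Bystander.
- mouse: black computer mouse, 110 x 60 x 32 mm, loose, on the robot's left; origin under its centre. Bystander.
- note_block: yellow note block, 76 x 76 x 30 mm, loose, on the robot's right; origin under its centre. Bystander.

How it is judged:
By the outcome, as a careful person would: the job done as asked, in the order asked, and still so for the second after the job is handed in, with the robot touching nothing.
It also fails if it takes over 58 s, if anything falls off the work surface, if the arm or the gripper's body presses on something with over 40 N, if the wrist force passes 120 N, or if a joint passes its speed limit or range.

## Robot

A 6-joint arm with a two-finger parallel gripper is mounted at the origin on the work surface. World frame = base frame: x ahead of the robot, y to its left, z up, the work surface at z = 0. Lengths are in mm, angles in rad, forces in N, time in s.
With the tool pointing down it reaches from about 225 to 725 mm from the base axis. Payload 3.1 kg.
Tool frame: the origin (TCP) lies between the finger pads; the fingertips stand 14 mm ahead of it and the grasp point (between the pads) lies 5 mm behind it; z points along the fingers, y is the direction in which the jaws open and shut (so a half turn about z gives the same grasp; the last joint's range is limited). The gripper opens to 85 mm and grips with 20 to 120 N. Pads are 22 mm wide; open, the fingers measure 114 mm over their backs; the gripper's body (76 mm by 85 mm) begins 54 mm behind the grasp point. The pads swing forward as they close: fully open they stand 13 mm farther back than shut.
Start: joints at [0.974, 0.048, 0.099, 1.622, 0, 1.443], TCP at [237.209, 468.347, 245.312] pointing down, gripper open.
Joint ranges: [-2.91, 2.91], [-0.99, 1.94], [-1.21, 1.42], [-2.12, 2.29], [-1.49, 1.47], [-3.14, 3.14]. Speed limits (rad/s): [2.79, 2.79, 3.14, 3.14, 3.14, 3.14].

## Interface

Orientations are given as [roll, pitch, yaw] about the fixed x, y, z axes, in that order (R = Rz(yaw) Ry(pitch) Rx(roll)).
In Python, from cell import * gives the robot as it stands.
- The arm moves only by the tool apply_moves, never from a script. Its arguments are lists of equal length, an entry for each row: "travel": the shift along the tool's x, y, z in cm, a list of three; "yaw": the turn about the tool's z in rad; "grip": the finger opening in cm, from 0 to 8.54. A call has 1 to 5 rows; each row is the pose to reach, as a shift and turn from the pose measured when the call began, along the tool's axes at that moment; what a row does not reach only later rows make up. A row lasts 1/10 s, in which the tool goes at most 50 mm and 8.59 degrees, less where a joint would pass 70% of its speed; a pose out of reach is approached as far as the arm can. A call with a gripper value outside its range is refused whole. The fingers move at their own pace and stop on an object; "newtons" is the grip in N (left out, the last holds). Time passes only in rows, so rows that repeat a pose let the fingers close. It gives the time, the measured TCP pose, the force and the opening at its end, in the units of the state.
- read_state(): the state, without advancing time (a new reading comes with each control period).
- camera(name): name is "side" or "top" or "wrist"; returns a dict with "pixels" (420x560x3 uint8, red, green, blue), "fx", "fy", "cx", "cy" (pixels), "dist_coeffs" ([k1, k2, p1, p2, k3] as OpenCV has them; the pictures are not rectified), "R" (3x3) and "t" (3): a world point X has camera coordinates R X + t; the wrist camera has in their place "T_tool_cam" (4x4, takes a point from camera to tool coordinates, whose origin is the TCP and whose axes are the flange's). Camera axes: x right, y down, z forward; pixel columns grow to the right and rows downward; lengths in mm; the calibration is good to about 2 mm. A picture is of the moment at which its call begins: read the wrist's pose just before it. There is no depth.
- sign_off(): hands the job in, once; it reports no verdict.
The state is a dict: "time": time; "qpos": joint angles; "joint_velocities": joint speeds; "joint_efforts": joint torques, N m; "position": TCP position; "orientation": TCP orientation; "force": force on the tool from outside, world axes, zero at the start; "moment": the same for the moment, N m; "width": finger opening in mm.
Only numpy, scipy, OpenCV 4.12 (cv2) and the standard library are available. Lean on these libraries where they do the work, as an engineer would, in place of code of your own. Each camera call takes 0.05 s, during which the arm holds its last target.

## Working session

There is one attempt and no reset: what is moved stays moved. The work goes in short steps, Python scripts to look and compute and a tool call to move; the robot and the scene stay as the last step left them, time stands still between calls to the robot, and variables do not carry over. Pictures are saved under pics/ and viewed, and the job is handed in when it is done.

Besides the shell and the picture viewer there is one more tool, called after ">>>" as name(argument=value, ...), one argument or row to a line, values as JSON. apply_moves: Moves the arm, as the interface text tells. Its arguments: {"type":"object","properties":{"travel":{"type":"array"},"yaw":{"type":"array"},"grip":{"type":"array"},"newtons":{"type":"number"}},"required":["travel","yaw","grip"]}

```bash
mkdir -p pics; ls; python3 - <<'E'
from cell import *
import cv2,numpy as np
s=read_state();print(s)
for n in("top","side","wrist"):
    c=camera(n);cv2.imwrite(f"pics/{n}0.png",c["pixels"][:,:,::-1])
    print(n,{k:(np.round(v,4).tolist() if k!="pixels" else 0) for k,v in c.items()})
E
```

```text
pics
{'time': 0.0, 'qpos': array([ 9.74220083e-01,  4.87175680e-02,  9.75445608e-02,  1.62198331e+00,
       -2.58185354e-05,  1.44298131e+00]), 'joint_velocities': array([-1.52477704e-03, -7.79510068e-05, -8.16349754e-04, -9.82475038e-04,
        1.32412056e-04, -5.18170186e-04]), 'joint_efforts': array([-5.00691513e-04, -3.38782418e+01,  3.20016003e+01,  2.04225403e-02,
       -2.65557655e-04, -4.15468790e-06]), 'position': array([236.87575906, 467.86173492, 244.10766458]), 'orientation': array([-3.13924862e+00, -2.75213633e-04,  2.67283114e+00]), 'force': array([ 0.29832207, -0.31838403,  0.35837056]), 'moment': array([ 0.01816101,  0.01013798, -0.01480304]), 'width': 85.38782724128217}
top {'pixels': 0, 'fx': 393.2988, 'fy': 393.2988, 'cx': 272.6452, 'cy': 212.4514, 'dist_coeffs': [-0.0936, 0.0, 0.0, 0.0, 0.0], 'R': [[-0.0245, -0.9997, 0.0055], [-0.9917, 0.0236, -0.1266], [0.1264, -0.0086, -0.9919]], 't': [-9.4341, 558.2743, 1136.4251]}
side {'pixels': 0, 'fx': 417.8907, 'fy': 417.8907, 'cx': 283.2519, 'cy': 210.3218, 'dist_coeffs': [-0.0367, 0.0, 0.0, 0.0, 0.0], 'R': [[-0.9901, -0.1395, 0.0172], [-0.1002, 0.6141, -0.7828], [0.0986, -0.7768, -0.622]], 't': [515.8605, 117.1294, 1343.4271]}
wrist {'pixels': 0, 'fx': 321.4975, 'fy': 321.4975, 'cx': 278.8528, 'cy': 207.581, 'dist_coeffs': [-0.0523, 0.0, 0.0, 0.0, 0.0], 'T_tool_cam': [[0.0008, -0.949, -0.3151, 80.5098], [1.0, 0.0006, 0.0006, -0.0757], [-0.0004, -0.3151, 0.9491, -129.2111], [0.0, 0.0, 0.0, 1.0]]}
```

View pics/top0.png

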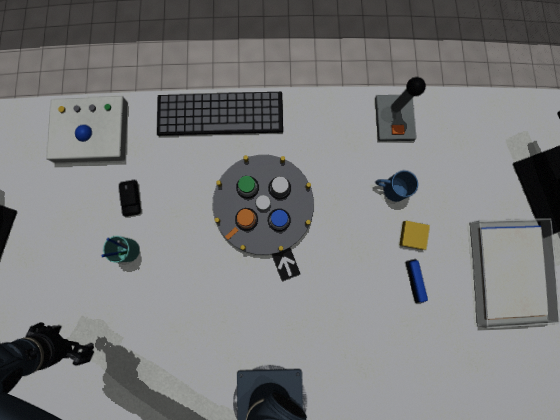

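View pics/side0.png

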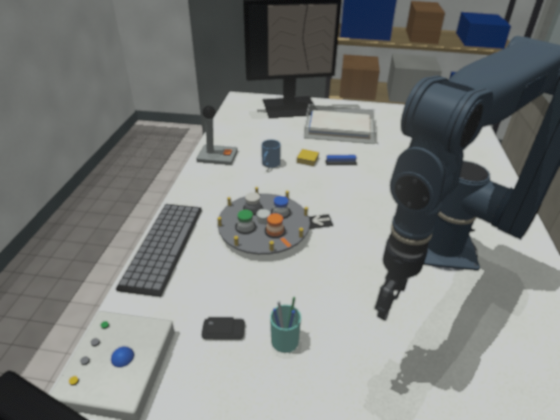

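View pics/wrist0.png

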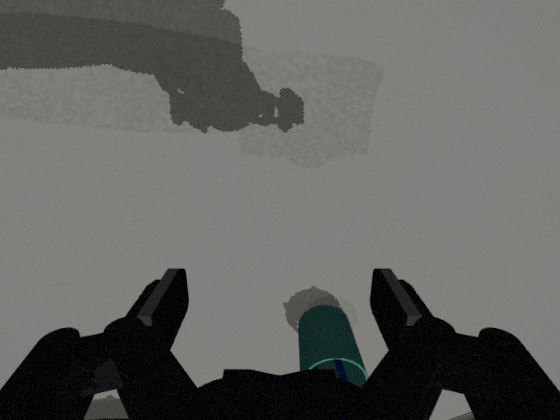

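The top view shows the carousel at about (263,204), the arrow tongue at (287,264) and the orange stripe at (232,232). Eight yellow pegs are visible, and the pen cup is at (122,249). Next I'll measure these in the top and side views.

```bash
cat > h.py <<'E'
from cell import *
import cv2,numpy as np
def ray(c,uv):
    K=np.array([[c["fx"],0,c["cx"]],[0,c["fy"],c["cy"]],[0,0,1]])
    p=cv2.undistortPoints(np.array(uv,float).reshape(-1,1,2),K,np.array(c["dist_coeffs"])).reshape(-1,2)
    R=np.array(c["R"]);t=np.array(c["t"])
    return -R.T@t,np.c_[p,np.ones(len(p))]@R
def onplane(c,uv,z):
    o,d=ray(c,uv);return o+d*((z-o[2])/d[:,2])[:,None]
def proj(c,X):
    K=np.array([[c["fx"],0,c["cx"]],[0,c["fy"],c["cy"]],[0,0,1]])
    return cv2.projectPoints(np.array(X,float).reshape(-1,1,3),cv2.Rodrigues(np.array(c["R"]))[0],np.array(c["t"],float),K,np.array(c["dist_coeffs"]))[0].reshape(-1,2)
def blobs(c,lo,hi,amin=3,amax=1e9,box=None):
    hsv=cv2.cvtColor(c["pixels"],cv2.COLOR_RGB2HSV);m=cv2.inRange(hsv,np.array(lo),np.array(hi))
    if box: z=np.zeros_like(m);x0,y0,x1,y1=box;z[y0:y1,x0:x1]=m[y0:y1,x0:x1];m=z
    n,l,s,ce=cv2.connectedComponentsWithStats(m)
    return [(ce[i],s[i][4],l==i) for i in range(1,n) if amin<=s[i][4]<=amax]
def fitcirc(P):
    A=np.c_[2*P[:,:2],np.ones(len(P))];s=np.linalg.lstsq(A,(P[:,:2]**2).sum(1),rcond=None)[0]
    return s[:2],np.sqrt(s[2]+s[0]**2+s[1]**2)
E
python3 - <<'E'
from h import *
np.set_printoptions(precision=1,suppress=True)
for n,box,tb in(("top",(200,140,330,275),(265,240,305,285)),("side",(200,170,345,260),(300,205,340,235))):
    c=camera(n)
    print(n,"yellow");y=blobs(c,(18,110,70),(34,255,255),3,300,box)
    P=onplane(c,[b[0] for b in y],56)
    for b,p in zip(y,P):print(b[0],b[1],p)
    if len(P)>3:print("circ",fitcirc(P))
    print("orange")
    for b in blobs(c,(3,150,80),(17,255,255),5,3000,box):print(b[0],b[1],onplane(c,[b[0]],40)[0])
    print("white")
    for b in blobs(c,(0,0,190),(180,40,255),5,3000,tb):print(b[0],b[1],onplane(c,[b[0]],10)[0])
    x0,y0,x1,y1=box
    cv2.imwrite(f"pics/{n}1.png",cv2.resize(c["pixels"][y0:y1+20,x0:x1,::-1],None,fx=4,fy=4,interpolation=cv2.INTER_CUBIC))
E
```

```text
top yellow
[245.4 157.2] 14 [723.5  54.6  56. ]
[282.5 157.7] 14 [719.3 -56.2  56. ]
[218.4 182.4] 15 [648.8 135.6  56. ]
[308.  184.5] 16 [ 636.1 -129.4   56. ]
[216.8 219.4] 16 [538.8 141.1  56. ]
[307.9 221.6] 17 [ 525.9 -125.    56. ]
[242.4 246.9] 19 [456.8  67.3  56. ]
[280.5 247.8] 18 [451.6 -43.   56. ]
circ (array([587.7,   5.5]), np.float64(144.32910070808785))
orange
[245.1 216.9] 228 [546.1  59.1  40. ]
[231.4 233. ] 61 [499.2 100.4  40. ]
white
side yellow
[305.5 208.5] 4 [454.7 -55.1  56. ]
[219.1 218.4] 7 [725.2  41.5  56. ]
[300.7 230.2] 13 [458.8  56.7  56. ]
[235.8 237.7] 11 [651.1 123.3  56. ]
[271.1 243.7] 15 [540.4 132.4  56. ]
circ (array([588.5,  -4. ]), np.float64(143.3892199263593))
orange
[274.7 218.9] 122 [550.7  -3.7  40. ]
[285.3 241.9] 23 [501.  100.6  40. ]
white
[326.7 217.6] 539 [381.1 -75.2  10. ]
```

```bash
ls pics
```

```text
side0.png
side1.png
top0.png
top1.png
wrist0.png
```

View pics/top1.png

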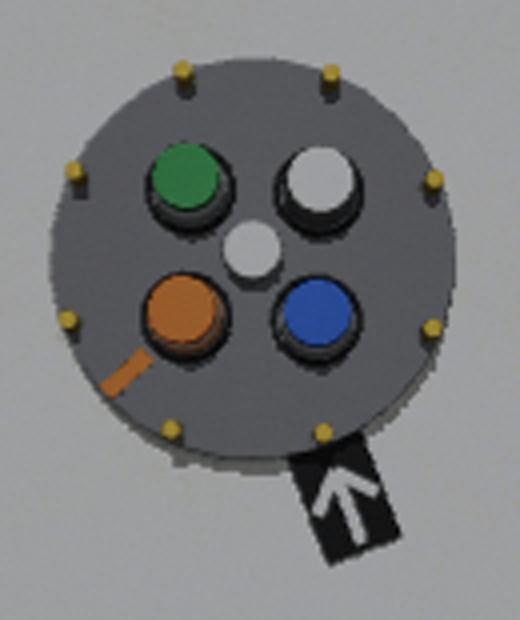

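View pics/side1.png

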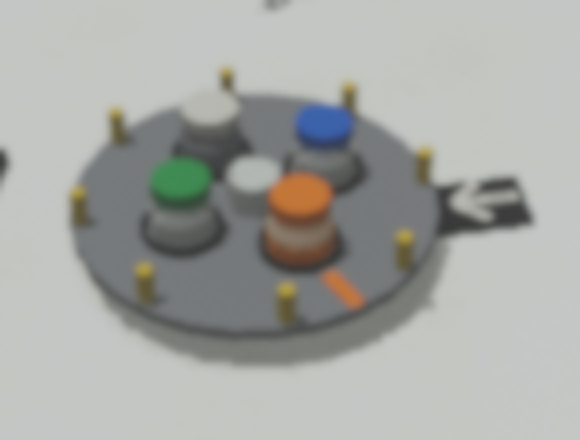

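Both crops show all eight pegs, the stripe and the arrow tongue. I'll triangulate the pegs and measure the tongue direction.

```bash
python3 - <<'E'
from h import *
np.set_printoptions(precision=1,suppress=True)
ct=camera("top");cs=camera("side")
yt=[b[0] for b in blobs(ct,(18,110,70),(34,255,255),3,300,(200,140,330,275))]
ys=[b[0] for b in blobs(cs,(18,110,50),(34,255,255),3,300,(200,170,345,260))]
def tri(u,v):
    o1,d1=ray(ct,[u]);o2,d2=ray(cs,[v]);d1=d1[0];d2=d2[0]
    s=np.linalg.lstsq(np.c_[d1,-d2],o2-o1,rcond=None)[0]
    a=o1+s[0]*d1;b=o2+s[1]*d2;return (a+b)/2,np.linalg.norm(a-b)
for u in yt:
    r=min((tri(u,v) for v in ys),key=lambda r:r[1]+abs(r[0][2]-60)*.1);print("peg",u,*r)
print("stripe",tri((231.4,233),(285.3,241.9)))
for z in(64,68,72):print(z,fitcirc(onplane(ct,yt,z)))
# deck outline: gray segmentation top
hsv=cv2.cvtColor(ct["pixels"],cv2.COLOR_RGB2HSV)
o=blobs(ct,(0,0,0),(180,90,45),40,4000,(255,235,315,290))
for b in o:
    ce,a,m=b;print("dark",ce,a)
big=max(o,key=lambda b:b[1])[2]
m=big.astype(np.uint8);cn=cv2.findContours(m,cv2.RETR_EXTERNAL,cv2.CHAIN_APPROX_NONE)[0][0]
r=cv2.minAreaRect(cn);bx=cv2.boxPoints(r);W=onplane(ct,bx,10);print("tongue box",W,[np.linalg.norm(W[i]-W[i-1]) for i in range(4)])
g=blobs(ct,(0,0,120),(180,60,255),20,300,(270,246,303,281))
for b in g:print("arrow",b[0],b[1],onplane(ct,[b[0]],10))
# white arrow principal axis
C=fitcirc(onplane(ct,yt,68))[0]
E
```

```text
peg [245.4 157.2] [720.8  54.   66.7] 0.4814574783511898
peg [282.5 157.7] [751.1 -58.8 -31.7] 15.488136768496217
peg [218.4 182.4] [647.3 134.3  66.3] 1.3711424850229368
peg [308.  184.5] [ 709.  -154.3 -205.9] 41.421283404579206
peg [216.8 219.4] [538.5 140.2  63.3] 1.2177233270684926
peg [307.9 221.6] [ 570.1 -150.2 -211.9] 33.828496994491346
peg [242.5 247. ] [457.1  66.4  66.2] 2.0312264246917073
peg [280.5 247.8] [452.6 -42.7  65.7] 2.7040697504660822
stripe (array([500.2, 100.4,  39.6]), np.float64(2.0579002369072077))
64 (array([586.4,   5.4]), np.float64(143.34100106276412))
68 (array([585.8,   5.3]), np.float64(142.83537978111454))
72 (array([585.1,   5.2]), np.float64(142.3297584994624))
dark [282.2 255.3] 186
dark [288.4 271.2] 197
tongue box [[397.  -30.   10. ]
 [416.9 -83.9  10. ]
 [374.8 -99.4  10. ]
 [355.1 -45.6  10. ]] [np.float64(44.73076249936811), np.float64(57.43371395646347), np.float64(44.835254751720775), np.float64(57.24422421824298)]
arrow [298.  262.1] 264 [[409.  -95.6  10. ]]
arrow [285.6 264.1] 108 [[404.1 -58.2  10. ]]
arrow [273.4 271.4] 158 [[383.1 -21.1  10. ]]
```

Measured values, all consistent with the sizes given:

| Item | Position | Angle |
|---|---|---|
| Axis | (586, 5) | – |
| Mark | r 128, z 39.6 | 132.0° |
| Front | tongue end r 234 | about 199.5° |

The deck has to turn about +67.5° anticlockwise. I'll push the peg at 109.4° from its clockwise side with the fingers closed. First comes a transit at height.

>>> apply_moves(
  travel=[
    [-4.5, -1.3, 0],
    [-9, -2.6, 0],
    [-13.5, -3.9, 0],
    [-18, -5.2, 0],
    [-22.5, -6.5, 0],
  ],
  yaw=[0.12, 0.24, 0.36, 0.48, 0.6],
  grip=[0, 0, 0, 0, 0],
  newtons=20,
)

```text
time: 0.85
position: [409.6, 307.3, 245.2]
orientation: [3.141, 0.0, 2.068]
force: [0.6, 0.3, -0.3]
width: 12.2
```

```bash
cat > go.py <<'E'
from h import *
import sys
s=read_state();p=s["position"];w=s["orientation"];y=w[2]
C=np.array([586,5.3])
print("t",round(s["time"],2),"pos",p.round(1),"rpy",w.round(3),"F",s["force"].round(2),"w",round(s["width"],1))
d=p[:2]-C;print("r %.1f th %.2f"%(np.hypot(*d),np.degrees(np.arctan2(d[1],d[0]))%360))
if len(sys.argv)>1:
    r,th,z=map(float,sys.argv[1:4]);th=np.radians(th)
    D=np.r_[C+r*np.array([np.cos(th),np.sin(th)]),z]-p
    R=np.array([[np.cos(y),np.sin(y),0],[np.sin(y),-np.cos(y),0],[0,0,-1]])
    print("travel cm",(R.T@D/10).round(2),"yaw",round((y-th+np.pi)%(2*np.pi)-np.pi,3))
E
python3 go.py 146 93.4 244
```

```text
t 0.85 pos [409.6 307.3 245.2] rpy [3.141 0.    2.068] F [ 0.6   0.34 -0.3 ] w 12.2
r 349.7 th 120.29
travel cm [-21.73   7.29   0.12] yaw 0.438
```

>>> apply_moves(
  travel=[
    [-4.5, 1.5, 0],
    [-9, 3, 0],
    [-13.5, 4.5, 0],
    [-18, 6, 0],
    [-21.7, 7.3, 0],
  ],
  yaw=[0.1, 0.2, 0.3, 0.4, 0.44],
  grip=[0, 0, 0, 0, 0],
)

```text
time: 1.35
position: [578.9, 149.2, 245.0]
orientation: [3.141, 0.0, 1.624]
force: [0.0, 0.8, 0.9]
width: 0.2
```

```bash
python3 go.py 146 93.4 130
```

```text
t 1.35 pos [578.9 149.2 245. ] rpy [3.141 0.    1.624] F [0.01 0.83 0.91] w 0.2
r 144.0 th 92.83
travel cm [ 0.2  -0.14 11.5 ] yaw -0.006
```

>>> apply_moves(
  travel=[
    [0.1, 0, 3],
    [0.2, -0.1, 6],
    [0.2, -0.1, 9],
    [0.2, -0.1, 11.5],
    [0.2, -0.1, 12.5],
  ],
  yaw=[0, 0, 0, 0, 0],
  grip=[0, 0, 0, 0, 0],
)

```text
time: 1.85
position: [575.7, 150.7, 116.3]
orientation: [-3.136, 0.001, 1.624]
force: [0.9, -0.0, -0.1]
width: -0.1
```

```bash
python3 go.py 146 93.4 70; python3 - <<'E'
from h import *
c=camera("side");cv2.imwrite("pics/side2.png",cv2.resize(c["pixels"][130:290,180:360,::-1],None,fx=4,fy=3.7,interpolation=cv2.INTER_CUBIC))
c=camera("wrist");cv2.imwrite("pics/wrist2.png",c["pixels"][:,:,::-1])
E
```

```text
t 1.85 pos [575.7 150.7 116.3] rpy [-3.136e+00  1.000e-03  1.624e+00] F [ 0.94 -0.02 -0.09] w -0.1
r 145.8 th 94.05
travel cm [0.03 0.17 4.63] yaw -0.006
```

View pics/side2.png

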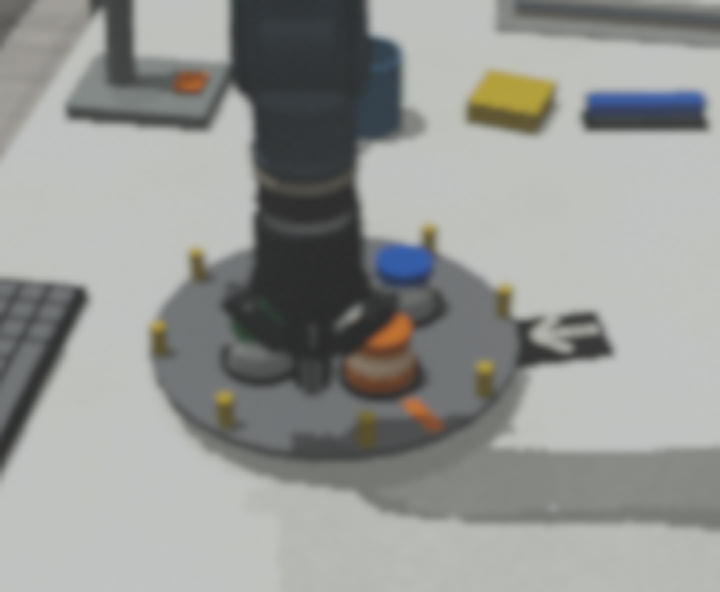

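View pics/wrist2.png

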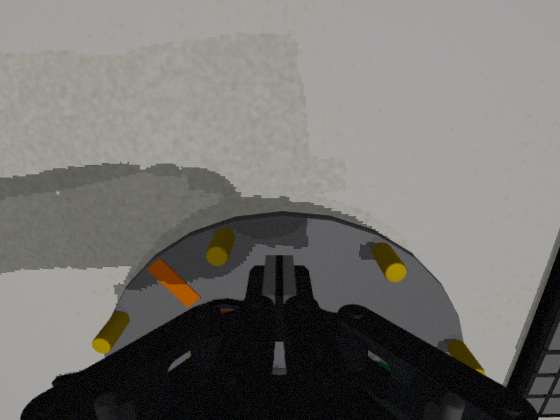

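The side view shows the closed tip at crop (313,392), in the gap between two pegs, with the finger linkage well above it. The wrist view shows pegs at (220,247) and (390,262) on either side of the finger. Next I'll check the tip height.

```bash
python3 - <<'E'
from h import *
c=camera("side");o,d=ray(c,[(258.25,235.9)]);d=d[0]
for y in(140,151,162):print(o+d*(y-o[1])/d[1])
for z in(89,102,116):print(z,proj(c,[(575.7,150.7,z)]))
E
```

```text
[577.58656979 140.          88.86500108]
[575.30273718 151.          98.964085  ]
[573.01890457 162.         109.06316891]
89 [[258.20442819 238.34233329]]
102 [[258.11421199 235.04330636]]
116 [[258.01583363 231.44085733]]
```

>>> apply_moves(
  travel=[
    [0, 0, 1],
    [0, 0.1, 2],
    [0, 0.1, 2.8],
    [0, 0.1, 3.2],
    [0, 0.1, 3.2],
  ],
  yaw=[0, 0, 0, 0, 0],
  grip=[0, 0, 0, 0, 0],
)

```text
time: 2.5
position: [577.8, 151.0, 86.7]
orientation: [-3.139, 0.001, 1.624]
force: [-0.2, 0.0, -0.3]
width: 0.2
```

```bash
python3 go.py 146 93.4 66; python3 - <<'E'
from h import *
c=camera("side");cv2.imwrite("pics/side3.png",cv2.resize(c["pixels"][180:260,200:340,::-1],None,fx=5.7,fy=5.7,interpolation=cv2.INTER_CUBIC))
E
```

```text
t 2.5 pos [577.8 151.   86.7] rpy [-3.139e+00  1.000e-03  1.624e+00] F [-0.19  0.01 -0.3 ] w 0.2
r 145.9 th 93.24
travel cm [ 0.01 -0.04  2.07] yaw -0.006
```

View pics/side3.png

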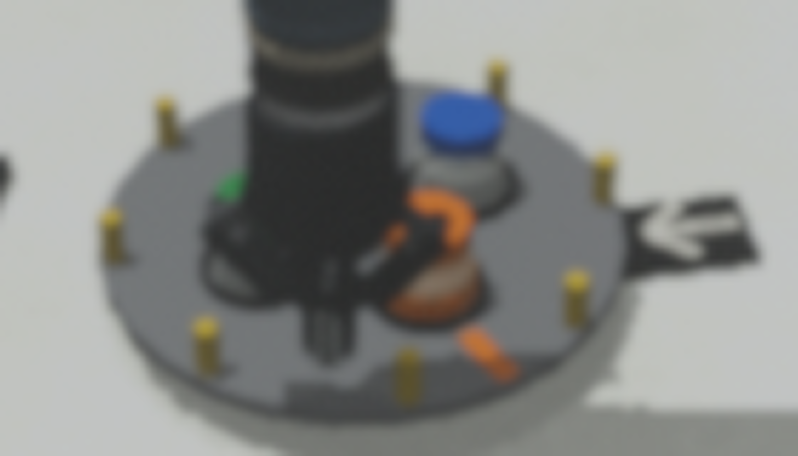

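The tip is about 14–17 mm below the TCP, as stated. I'll lower the TCP to z≈67, which puts the tip near 52 (12 mm over the deck and 20 mm below the peg tops).

>>> apply_moves(
  travel=[
    [0, 0, 0.7],
    [0, 0, 1.4],
    [0, 0, 1.9],
    [0, 0, 1.9],
  ],
  yaw=[0, 0, 0, 0],
  grip=[0, 0, 0, 0],
)

```text
time: 2.95
position: [577.1, 150.9, 66.9]
orientation: [-3.138, 0.001, 1.624]
force: [-0.2, 0.3, -1.4]
width: 0.0
```

```bash
python3 go.py 146 97 67; cat > th.py <<'E'
from h import *
import os
np.set_printoptions(precision=1,suppress=True)
C=np.array([586,5.3])
c=camera("top")
an=lambda P:np.degrees(np.arctan2(P[:,1]-C[1],P[:,0]-C[0]))%360
y=blobs(c,(18,110,50),(34,255,255),8,300,(200,140,330,275))
P=onplane(c,[b[0] for b in y],67);print("pegs",an(P),np.hypot(*(P[:,:2]-C).T))
if len(P)>5:print(fitcirc(P)[0])
for b in blobs(c,(3,150,60),(17,255,255),15,3000,(200,140,330,275)):
    p=onplane(c,[b[0]],40);print("or",b[1],p[0],"ang",an(p),"r",np.hypot(*(p[0,:2]-C)))
E
python3 th.py
python3 - <<'E'
import numpy as np
for k in range(1,6):
    f=np.radians(1.2*k);print((14.6*(np.cos(f)-1)).round(2),(-14.6*np.sin(f)).round(2),(-f).round(3))
E
```

```text
t 2.95 pos [577.1 150.9  66.9] rpy [-3.138e+00  1.000e-03  1.624e+00] F [-0.21  0.31 -1.43] w 0.0
r 145.9 th 93.49
travel cm [-0.02 -0.89 -0.01] yaw -0.069
pegs [ 20.  334.5  65.1 289.7 110.4 244.3 154.9 199.6] [142.3 142.2 141.9 141.9 141.4 142.8 143.6 143.5]
[585.4   5. ]
or 240 [545.9  59.   40. ] ang [126.7] r 67.04969179590769
or 64 [499.2 100.9  40. ] ang [132.3] r 129.11750074849363
-0.0 -0.31 -0.021
-0.01 -0.61 -0.042
-0.03 -0.92 -0.063
-0.05 -1.22 -0.084
-0.08 -1.53 -0.105
```

>>> apply_moves(
  travel=[
    [0, -0.3, 0],
    [0, -0.6, 0],
    [0, -0.9, 0],
    [-0.1, -1.2, 0],
    [-0.1, -1.5, 0],
  ],
  yaw=[-0.02, -0.04, -0.06, -0.08, -0.1],
  grip=[0, 0, 0, 0, 0],
)

```text
time: 3.5
position: [562.4, 149.0, 67.7]
orientation: [-3.139, 0.0, 1.726]
force: [0.1, -0.3, 0.1]
width: -0.0
```

>>> apply_moves(
  travel=[
    [0, -0.3, 0],
    [0, -0.6, 0],
    [0, -0.9, 0],
    [-0.1, -1.2, 0],
    [-0.1, -1.5, 0],
  ],
  yaw=[-0.02, -0.04, -0.06, -0.08, -0.1],
  grip=[0, 0, 0, 0, 0],
)

```text
time: 4.0
position: [547.6, 145.6, 67.9]
orientation: [-3.139, 0.0, 1.827]
force: [0.6, -0.2, 1.0]
width: 0.3
```

```bash
python3 go.py 146 115 67;python3 th.py
```

```text
t 4.0 pos [547.6 145.6  67.9] rpy [-3.139  0.     1.827] F [ 0.56 -0.21  1.04] w 0.3
r 145.5 th 105.31
travel cm [-0.18 -2.45  0.09] yaw -0.18
pegs [339.1  24.  294.1  69.1 249.  203.7 159.2] [142.1 141.9 142.2 142.2 142.6 143.1 143. ]
[585.5   5.3]
or 237 [542.1  55.8  40. ] ang [131.] r 66.95875039303914
or 63 [492.5  94.2  40. ] ang [136.4] r 129.04087505975153
```

The deck has turned +4.2°, and the finger trails the mark by 31.1°. I'll go on pushing along the rim.

>>> apply_moves(
  travel=[
    [0, -0.4, 0],
    [0, -0.8, 0],
    [0, -1.2, 0],
    [-0.1, -1.6, 0],
    [-0.1, -2.0, 0],
  ],
  yaw=[-0.028, -0.056, -0.084, -0.112, -0.14],
  grip=[0, 0, 0, 0, 0],
)

```text
time: 4.55
position: [527.7, 139.4, 67.9]
orientation: [-3.138, -0.0, 1.97]
force: [0.3, 0.6, 0.5]
width: -0.1
```

>>> apply_moves(
  travel=[
    [0, -0.4, 0],
    [0, -0.8, 0],
    [0, -1.2, 0],
    [-0.1, -1.6, 0],
    [-0.1, -2.0, 0],
  ],
  yaw=[-0.028, -0.056, -0.084, -0.112, -0.14],
  grip=[0, 0, 0, 0, 0],
)

```text
time: 5.05
position: [509.3, 130.6, 68.0]
orientation: [-3.138, -0.001, 2.112]
force: [1.0, -0.2, -0.2]
width: 0.1
```

>>> apply_moves(
  travel=[
    [0, -0.4, 0],
    [0, -0.8, 0],
    [0, -1.2, 0],
    [-0.1, -1.6, 0],
    [-0.1, -2.0, 0],
  ],
  yaw=[-0.028, -0.056, -0.084, -0.112, -0.14],
  grip=[0, 0, 0, 0, 0],
)

```text
time: 5.55
position: [492.4, 119.3, 68.1]
orientation: [-3.139, -0.001, 2.254]
force: [0.9, 0.6, 0.1]
width: 0.1
```

```bash
python3 go.py 145.5 138 67;python3 th.py
```

```text
t 5.55 pos [492.4 119.3  68.1] rpy [-3.139e+00 -1.000e-03  2.254e+00] F [0.92 0.62 0.09] w 0.1
r 147.5 th 129.36
travel cm [-0.37 -2.18  0.11] yaw -0.154
pegs [  3.3 318.3  48.3 273.1 227.9 183. ] [141.2 142.2 142.2 142.5 142.9 143.2]
[585.2   5.3]
or 236 [526.6  30.3  40. ] ang [157.2] r 64.44382885592248
or 61 [464.5  47.7  40. ] ang [160.8] r 128.68810375974545
```

>>> apply_moves(
  travel=[
    [0, -0.4, 0],
    [-0.1, -0.8, 0],
    [-0.2, -1.2, 0],
    [-0.2, -1.6, 0],
    [-0.3, -2.0, 0],
  ],
  yaw=[-0.028, -0.056, -0.084, -0.112, -0.14],
  grip=[0, 0, 0, 0, 0],
)

```text
time: 6.1
position: [477.8, 104.3, 68.0]
orientation: [-3.138, -0.003, 2.396]
force: [0.3, 1.0, -0.0]
width: -0.5
```

>>> apply_moves(
  travel=[
    [0, -0.4, 0],
    [-0.1, -0.8, 0],
    [-0.1, -1.2, 0],
    [-0.2, -1.6, 0],
    [-0.2, -2.0, 0],
  ],
  yaw=[-0.028, -0.056, -0.084, -0.112, -0.14],
  grip=[0, 0, 0, 0, 0],
)

```text
time: 6.6
position: [465.6, 88.3, 68.1]
orientation: [-3.139, -0.003, 2.538]
force: [1.6, 0.4, -0.3]
width: -0.1
```

>>> apply_moves(
  travel=[
    [0, -0.4, 0],
    [0, -0.8, 0],
    [-0.1, -1.2, 0],
    [-0.1, -1.6, 0],
    [-0.2, -2.0, 0],
  ],
  yaw=[-0.028, -0.056, -0.084, -0.112, -0.14],
  grip=[0, 0, 0, 0, 0],
)

```text
time: 7.1
position: [455.5, 70.9, 68.1]
orientation: [-3.14, -0.004, 2.68]
force: [-0.3, 0.4, 1.0]
width: -0.0
```

```bash
python3 go.py 145.5 163 67;python3 th.py; python3 - <<'E'
from h import *
c=camera("top");cv2.imwrite("pics/top4.png",cv2.resize(c["pixels"][140:290,200:340,::-1],None,fx=4,fy=4,interpolation=cv2.INTER_CUBIC))
c=camera("side");cv2.imwrite("pics/side4.png",cv2.resize(c["pixels"][150:270,200:360,::-1],None,fx=5,fy=5,interpolation=cv2.INTER_CUBIC))
E
```

```text
t 7.1 pos [455.5  70.9  68.1] rpy [-3.14  -0.004  2.68 ] F [-0.3   0.39  0.99] w -0.0
r 146.1 th 153.33
travel cm [-0.25 -2.45  0.11] yaw -0.165
pegs [342.3  27.5 297.5  72.4 251.9 207. ] [142.7 142.4 142.6 143.  142.7 143.4]
[585.6   5.4]
or 237 [522.9   0.8  40. ] ang [184.1] r 63.2598733702048
or 63 [457.1  -5.   40. ] ang [184.6] r 129.3281717908358
```

View pics/top4.png

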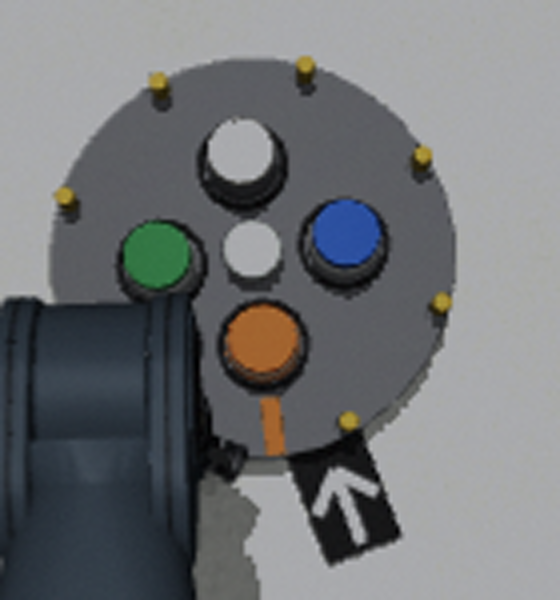

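View pics/side4.png

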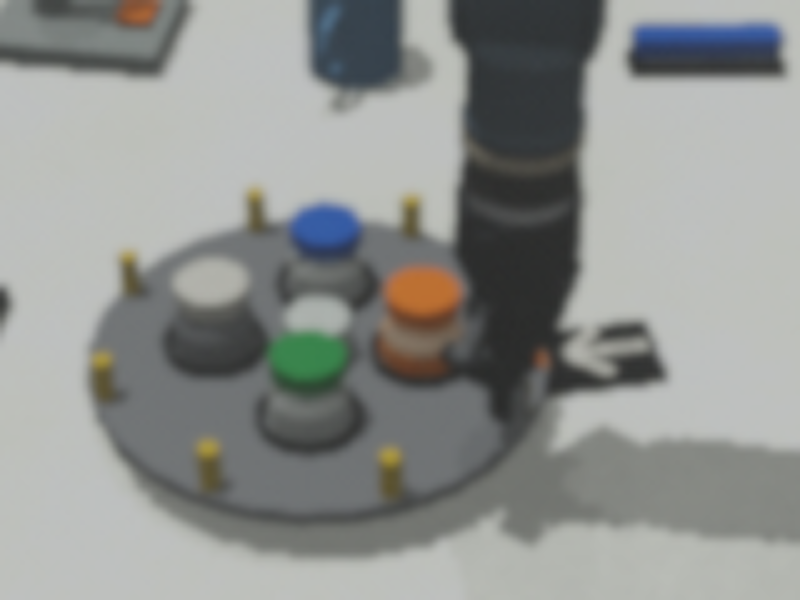

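The deck is following the finger. The mark is at about 184.6° and no jar has moved. Now I'll measure the arrow direction more exactly.

```bash
python3 - <<'E'
from h import *
np.set_printoptions(precision=2,suppress=True)
C=np.array([585.7,5.3])
c=camera("top");g=cv2.cvtColor(c["pixels"],cv2.COLOR_RGB2GRAY)
vv,uu=np.mgrid[235:292,255:315]
P=onplane(c,np.c_[uu.ravel(),vv.ravel()],10)[:,:2]-C
G=g[235:292,255:315].ravel().astype(float);print(np.percentile(G,[5,20,50,90]))
r=np.hypot(*P.T);a=np.degrees(np.arctan2(P[:,1],P[:,0]))%360
m=(r>165)&(r<230)&(G<75)&(abs(a-199)<14)
mk=np.zeros(g.shape,np.uint8);mk[vv.ravel()[m],uu.ravel()[m]]=255
pts=np.argwhere(mk)[:,::-1].astype(np.int32)
# front axis angle s.t. lateral edges symmetric, by radius bins
th=np.radians(199.5);ax=np.array([np.cos(th),np.sin(th)]);n=np.array([-ax[1],ax[0]])
L=P@ax;S=P@n
for lo in range(160,230,8):
    k=m&(L>=lo)&(L<lo+8)
    if k.sum():print(lo,k.sum(),S[k].min(),S[k].max(),"mid",(S[k].min()+S[k].max())/2)
# arrow: white inside
w=(G>130)&(abs(S)<22)&(L>175)&(L<228)
print("arrow",w.sum(),L[w].mean(),S[w].mean())
q=np.polyfit(L[w],S[w],1);print("offset deg",np.degrees(np.arctan2(S[w].mean(),L[w].mean())),np.degrees(np.arctan(q[0])))
E
```

```text
[ 22.  91. 165. 170.]
160 28 -30.683234072214628 27.422250279239158 mid -1.6304918964877348
168 41 -30.01259968918377 29.791584519986422 mid -0.1105075845986736
176 25 -30.409657825608004 28.706665858557443 mid -0.8514959835252807
184 19 -29.740719266252224 29.348001170365386 mid -0.19635904794341918
192 27 -30.138491468988263 27.82224645179279 mid -1.158122508597737
200 45 -30.536272851432148 29.545818543652146 mid -0.49522715389000105
208 45 -29.869704438348716 29.103649634901863 mid -0.3830274017234263
216 45 -30.26821826466858 29.743543618353424 mid -0.26233732315757763
224 29 -28.539314212249806 29.30197977764085 mid 0.3813327826955213
arrow 94 194.02588129500126 -0.3376052243769843
offset deg -0.09969461212062923 -0.4450394072615615
```

The front is at 199.4°, so 14.8° remain. I'll slow down for the last part.

>>> apply_moves(
  travel=[
    [0, -0.4, 0],
    [0, -0.8, 0],
    [-0.1, -1.2, 0],
    [-0.1, -1.6, 0],
    [-0.2, -2.0, 0],
  ],
  yaw=[-0.028, -0.056, -0.084, -0.112, -0.14],
  grip=[0, 0, 0, 0, 0],
)

```text
time: 7.8
position: [448.4, 52.3, 68.1]
orientation: [-3.141, -0.005, 2.819]
force: [0.1, 1.0, -0.4]
width: 0.0
```

>>> apply_moves(
  travel=[
    [0, -0.2, 0],
    [0, -0.4, 0],
    [0, -0.6, 0],
    [0, -0.8, 0],
    [-0.1, -0.9, 0],
  ],
  yaw=[-0.014, -0.028, -0.042, -0.056, -0.063],
  grip=[0, 0, 0, 0, 0],
)

```text
time: 8.3
position: [446.3, 43.3, 68.1]
orientation: [-3.141, -0.005, 2.882]
force: [-0.2, 1.2, 0.1]
width: 0.1
```

```bash
python3 go.py 145.5 168.1 67;python3 th.py
```

```text
t 8.3 pos [446.3  43.3  68.1] rpy [-3.141 -0.005  2.882] F [-0.2   1.24  0.06] w 0.1
r 144.7 th 164.76
travel cm [ 0.06 -0.85  0.11] yaw -0.052
pegs [353.7  38.7 309.   83.7 263.6 218. ] [142.1 142.8 142.6 142.5 142.3 143.1]
[585.6   5.4]
or 209 [526.1 -15.6  40. ] ang [199.2] r 63.489315992933676
or 60 [462.5 -29.9  40. ] ang [195.9] r 128.3984281945452
```

>>> apply_moves(
  travel=[
    [0, -0.2, 0],
    [0, -0.4, 0],
    [0, -0.6, 0],
    [0, -0.7, 0],
    [0, -0.8, 0],
  ],
  yaw=[-0.014, -0.028, -0.04, -0.048, -0.052],
  grip=[0, 0, 0, 0, 0],
)

```text
time: 8.85
position: [444.5, 35.3, 68.2]
orientation: [-3.141, -0.005, 2.934]
force: [0.2, -0.6, 0.5]
width: -0.0
```

```bash
python3 th.py;python3 go.py; sleep 0; python3 th.py
```

```text
pegs [357.   42.  312.2  87.1 267.  221.6] [142.5 142.6 142.8 142.6 142.2 143.7]
[585.5   5.3]
or 175 [528.6 -22.4  40. ] ang [205.7] r 63.73101218636092
or 61 [464.7 -36.8  40. ] ang [199.1] r 128.40448552368778
t 8.9 pos [444.4  35.1  68.1] rpy [-3.141 -0.005  2.934] F [0.12 0.47 0.25] w -0.1
r 144.7 th 168.10
pegs [357.   42.  312.2  87.1 267.  221.6] [142.5 142.6 142.8 142.6 142.2 143.7]
[585.5   5.3]
or 174 [528.6 -22.1  40. ] ang [205.5] r 63.63708568458278
or 61 [464.9 -37.   40. ] ang [199.2] r 128.23004376095474
```

The mark is at 199.2° from the stripe and 199.5° from the pegs, against 199.4° for the arrow. I'll back off the peg, rise and withdraw.

>>> apply_moves(
  travel=[
    [0, 0.4, 0],
    [0, 0.9, 0],
    [0, 1.4, 0],
    [0, 1.4, -1],
    [0, 1.4, -3],
  ],
  yaw=[0.01, 0.02, 0.03, 0.03, 0.03],
  grip=[0, 0, 0, 0, 0],
)

```text
time: 9.45
position: [445.8, 49.3, 97.2]
orientation: [-3.14, -0.009, 2.905]
force: [-0.2, -0.5, -0.2]
width: 0.3
```

>>> apply_moves(
  travel=[
    [0, 0, -3],
    [0, 0, -6],
    [0, 0, -9],
    [0, 0, -12],
    [0, 0, -15],
  ],
  yaw=[0, 0, 0, 0, 0],
  grip=[0, 0, 0, 0, 0],
)

```text
time: 9.95
position: [447.1, 49.4, 249.3]
orientation: [-3.14, -0.008, 2.905]
force: [0.7, -0.5, -0.1]
width: 0.2
```

>>> apply_moves(
  travel=[
    [0, 4, 0],
    [0, 8, 0],
    [0, 12, 0],
    [0, 16, 0],
    [0, 20, 0],
  ],
  yaw=[0, 0, 0, 0, 0],
  grip=[0, 0, 0, 0, 0],
)

```text
time: 10.45
position: [494.3, 245.5, 249.8]
orientation: [-3.14, -0.007, 2.905]
force: [0.8, 0.4, 0.9]
width: -0.1
```

```bash
python3 go.py; python3 th.py; python3 - <<'E'
from h import *
c=camera("top");cv2.imwrite("pics/top5.png",c["pixels"][:,:,::-1])
c=camera("side");cv2.imwrite("pics/side5.png",c["pixels"][:,:,::-1])
E
```

```text
t 10.45 pos [494.3 245.5 249.8] rpy [-3.14  -0.007  2.905] F [0.78 0.4  0.87] w -0.1
r 257.1 th 110.90
pegs [357.   42.2 312.2  87.1 267.  132.1 221.6 176.8] [142.5 141.8 142.8 142.6 142.2 143.6 143.7 143.4]
[585.3   5.2]
or 233 [526.7 -17.1  40. ] ang [200.7] r 63.36275218937818
or 61 [464.9 -37.   40. ] ang [199.2] r 128.23004376095474
```

View pics/top5.png

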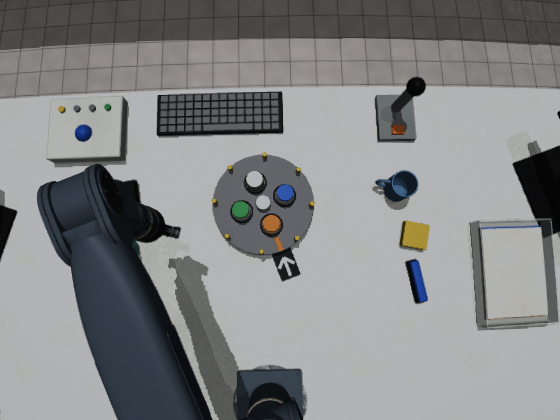

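View pics/side5.png

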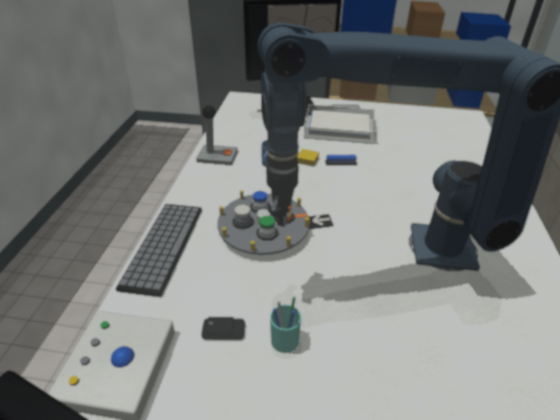

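The top view shows the stripe at (278,244) pointing straight at the arrow at (287,264). All jars are seated, the bystanders are where they were, and the hand is well clear.

```bash
python3 -c "
from cell import *
print(sign_off())"
```

```text
the job is handed in; nothing more can be done
None
```

The orange jar and its stripe now stand in line with the white arrow, and I have handed the job in at about 10.6 s on the robot's clock. I set the closed fingertip down between two rim pegs and pushed one peg slowly anticlockwise. The deck turned about 67°, then I backed off, lifted and took the hand away.

- **Alignment:** after the hand left, the stripe measured 199.2° and the average of all eight pegs gave 199.5°, against 199.4° for the arrow. These differences of 0.1–0.2° are about the limit of the measurement. The deck had not shifted when I withdrew.
- **Forces:** the readings between moves stayed under about 2 N, which is near the sensor noise.
- **Other objects:** in the last pictures the jars are upright in their seats and the other items look unmoved, judged by eye. The arm hid the mouse and most of the pen cup in the last top view, so I checked those two in the side view only.

No check failed.

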